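Pack the ultrasonic probes into their foam case

TASK

Pack the probes away after the inspection: take the four ultrasonic probes one after another from the row in the bench rack and press each, upright and fully home, into the foam cutout of the open case that is made for its shape and size; the row in the case has its own order. Do not tip a probe over, and do not knock over the couplant bottle that stands between rack and case.

Things in the scene. Friction and masses are not known exactly. Their poses are not given: they have to be found in the camera images.
- probe_large: The large straight-beam probe: a steel cylinder, 42 mm in diameter. Starts upright in any rack pocket, its x across the row (to 0.12 rad), where fingers have room. Origin: centre of underside, z up. Sides straight from 4 to 62 mm up; grip at about 46 mm. Black cap and slim connector on top, 84 mm over all. 
- probe_medium: The medium straight-beam probe: a steel cylinder, 30 mm in diameter. Starts upright in any rack pocket, its x across the row (to 0.12 rad), where fingers have room. Origin: centre of underside, z up. Sides straight from 4 to 62 mm up; grip at about 46 mm. Black cap and slim connector on top, 84 mm over all. 
- probe_small: The small straight-beam probe: a steel cylinder, 20 mm in diameter. Starts upright in any rack pocket, its x across the row (to 0.12 rad), where fingers have room. Origin: centre of underside, z up. Sides straight from 4 to 62 mm up; grip at about 46 mm. Black cap and slim connector on top, 84 mm over all. 
- probe_angle: The rectangular angle-beam probe: steel on an amber foot, 22 mm (x) by 38 mm (y, along the row); grip across the 22 mm. Starts upright in any rack pocket, its x across the row (to 0.12 rad), where fingers have room. Origin: centre of underside, z up. Sides straight from 4 to 62 mm up; grip at about 46 mm. Black cap and slim connector on top, 84 mm over all. 
- foam_large: Grey foam block 64 x 64 x 40 mm in the open blue case, one of four in a row along y, in any order; rim level with top. Origin: centre of underside, z up. Round cutout for the 42 mm probe (50 mm wide outside the lips), 22 mm deep, orange floor 18 mm above origin. Springy lips on 4 sides, 1.5 mm inside the probe's outline, sloped at the mouth: the probe must be pushed in (5 to 10 N), then is held.
- foam_medium: Grey foam block 64 x 64 x 40 mm in the open blue case, one of four in a row along y, in any order; rim level with top. Origin: centre of underside, z up. Round cutout for the 30 mm probe (38 mm wide outside the lips), 22 mm deep, orange floor 18 mm above origin. Springy lips on 4 sides, 1.5 mm inside the probe's outline, sloped at the mouth: the probe must be pushed in (5 to 10 N), then is held.
- foam_small: Grey foam block 64 x 64 x 40 mm in the open blue case, one of four in a row along y, in any order; rim level with top. Origin: centre of underside, z up. Round cutout for the 20 mm probe (28 mm wide outside the lips), 22 mm deep, orange floor 18 mm above origin. Springy lips on 4 sides, 1.5 mm inside the probe's outline, sloped at the mouth: the probe must be pushed in (5 to 10 N), then is held.
- foam_angle: Grey foam block 64 x 64 x 40 mm in the open blue case, one of four in a row along y, in any order; rim level with top. Origin: centre of underside, z up. Cutout for the 22 x 38 mm probe: 30 mm (x) by 46 mm (y) outside the lips, 22 mm deep, orange floor 18 mm above origin. Springy lips on 4 sides, 1.5 mm inside the probe's outline, sloped at the mouth: the probe must be pushed in (5 to 10 N), then is held.
- rack: Fixed light grey bench rack, 74 (x) by 268 (y) mm, 28 mm high; four equal square pockets, 48 mm wide, 10 mm deep, in a row along y, 64 mm apart, floors 18 mm above the origin (centre of underside, z up). It is on the right and the case on the left, or the other way round; yaw within 0.2 rad of the robot's.
- couplant: Couplant bottle: loose white squeeze bottle with blue band and black nozzle, 48 mm in diameter, 122 mm high, standing between rack and case; origin: centre of underside. It must stay standing.
Things that resemble listed ones, but are neither listed nor needed, are in the scene too. Leave any blue look-alike of the probe_small alone. What is shaped like the probe_medium but blue or brown is not meant.

How it is judged:
By the outcome, as a careful person would: the job done as asked, in the order asked, and still so for the second after the job is handed in, with the robot touching nothing.
It also fails if it takes over 128 s, if anything falls off the work surface, if the arm or the gripper's body presses on something with over 40 N, if the wrist force passes 120 N, or if a joint passes its speed limit or range.

ROBOT

A 6-joint arm with a two-finger parallel gripper is mounted at the origin on the work surface. World frame = base frame: x ahead of the robot, y to its left, z up, the work surface at z = 0. Lengths are in m, angles in rad, forces in N, time in s.
With the tool pointing down it reaches from about 0.3 to 0.95 m from the base axis. Payload 3.1 kg.
Tool frame: the origin (TCP) lies midway between the tips of the shut fingers; the grasp point (between the pads) lies 19 mm behind it; z points along the fingers, y is the line along which they close (so a half turn about z gives the same grasp; the last joint's range is limited). The gripper opens to 85 mm and grips with 20 to 120 N. Pads are 22 mm wide; open, the fingers measure 114 mm over their backs; the gripper's body (76 mm by 85 mm) begins 54 mm behind the grasp point. The pads swing forward as they close: fully open they stand 13 mm farther back than shut.
Start: joints at [-1.379, 0.308, 1.634, -0, 1.2, -0.07], TCP at [0.162, -0.604, 0.231] pointing down, gripper open.
Joint ranges: [-3.06, 3.06], [-0.79, 1.96], [0.05, 2.63], [-1.19, 4.34], [0.05, 2.64], [-2.94, 2.94]. Speed limits (rad/s): [2.79, 2.79, 3.14, 3.14, 3.14, 3.14].

INTERFACE

Orientations are given as a rotation vector (axis times angle).
In Python, from plant import ctrl, snapshot, ticket, cut_out, pinpoint gives the robot as it stands. The module is installed in compiled form; this text tells all that it offers.
- The arm moves only by the tool jog_arm, never from a script. Its argument "steps" is a list that holds one entry, the list of rows, each a list of 7 numbers: the turn, a rotation vector about the tool's x, y, z in rad, then the shift along the tool's x, y, z in m, then the finger opening in m, from 0 to 0.0854. In form: [[[ax, ay, az, dx, dy, dz, hand], ...]]. A call has exactly 8 rows; each row shifts and turns the commanded pose from where the row before left it, along the tool's axes as they then stand; what a row does not reach is not made up. A row lasts 1/12 s, in which the tool goes at most 41.7 mm and 7.16 degrees, less where a joint would pass 70% of its speed; a pose out of reach is approached as far as the arm can. A call is refused whole if a number of a shift passes 0.0417 or a number of a turn 0.125, either way. A call with a gripper value outside its range is refused whole. The fingers move at their own pace and stop on an object; the grip force is fixed at half the most. Time passes only in rows, so rows that do not move let the fingers close, or fill a call up. It gives the time, the measured TCP pose, the force, the opening and the grip force at its end, in the units of the state.
- ctrl.get_state(): the state, without advancing time (a new reading comes with each control period).
- snapshot(name): name is "side" or "top"; returns a dict with "image" (480x640x3 uint8, red, green, blue), "fx", "fy", "cx", "cy" (pixels), "R" (3x3) and "t" (3): a world point X has camera coordinates R X + t. Camera axes: x right, y down, z forward; pixel columns grow to the right and rows downward; lengths in m; the calibration is good to about 2 mm. A picture is of the moment at which its call begins. There is no depth.
- ticket.close_job(): hands the job in; it is judged then, once.
Trained networks look in the newest picture that a camera, given by its name, has taken for a name from the list of things; names that differ only in an ending like _2 or _b are one class to them, and where a whole thing is asked for, a point or a joint stands for the part that bears it (a point fixed in the world has none). Each returns a list of dicts, best first, with "confidence" (0 to 1); they miss things now and then, are a little off and sometimes report something else, mostly with a low value. They report only what shows in the picture. A call takes as long as a camera call. They do not tell look-alikes from the thing itself.
- cut_out(camera, name): "region" (480x640 bool, what is visible of it) and "bbox" ([left, top, right, bottom] in pixels, round what is visible of it).
- pinpoint(camera, name): "xy" ([column, row] in pixels: a listed point, or the origin of a listed thing).
The state is a dict: "t": time; "joint_positions": joint angles; "joint_velocities": joint speeds; "effort": joint torques, N m; "eef_pos": TCP position; "tcp_rot": TCP orientation; "contact_force": force on the tool from outside, world axes, zero at the start; "ft_torque": the same for the moment, N m; "grip_width": opening from 0.0 (shut) to 1.0 (fully open); "gripper_force": force on a finger pad.
Only numpy, scipy, OpenCV 4.12 (cv2) and the standard library are available. Lean on these libraries where they do the work, as an engineer would, in place of code of your own. Each camera call takes 0.05 s, during which the arm holds its last target. There are 200 camera calls.

## Working session

There is one attempt and no reset: what is moved stays moved. The work goes in short steps, Python scripts to look and compute and a tool call to move; the robot and the scene stay as the last step left them, time stands still between calls to the robot, and variables do not carry over. Pictures are saved under pics/ and viewed, at most 14 in all, crops included, and the job is handed in when it is done.

Besides the shell and the picture viewer there is one more tool, called after "Emit:" as name([rows], argument=value, ...), one row to a line, values as JSON. jog_arm: Moves the arm, as the interface text tells. Its arguments: {"type":"object","properties":{"steps":{"type":"array"}},"required":["steps"]}

```bash
mkdir -p pics
cat > h.py <<'E'
import numpy as np,cv2
from plant import ctrl,snapshot,ticket,cut_out,pinpoint
def ray(s,uv,z):
    R=np.array(s["R"]);t=np.array(s["t"])
    d=R.T@np.array([(uv[0]-s["cx"])/s["fx"],(uv[1]-s["cy"])/s["fy"],1]);c=-R.T@t
    return c+d*(z-c[2])/d[2]
def proj(s,X):
    p=np.array(s["R"])@np.array(X)+np.array(s["t"]);return np.array([s["fx"]*p[0]/p[2]+s["cx"],s["fy"]*p[1]/p[2]+s["cy"]])
def save(s,n): cv2.imwrite(f"pics/{n}.png",cv2.cvtColor(s["image"],cv2.COLOR_RGB2BGR))
E
python3 - <<'E'
from h import *
np.set_printoptions(precision=4,suppress=True)
Z=dict(rack=0,couplant=0)
for c in("top","side"):
    s=snapshot(c);save(s,c+"0");print(c,-np.array(s["R"]).T@s["t"],s["fx"],s["R"])
    for n in["probe_large","probe_medium","probe_small","probe_angle","foam_large","foam_medium","foam_small","foam_angle","rack","couplant"]:
        z=.018 if n[0]=='p' else 0
        for d in pinpoint(c,n)[:3]: print(n,round(d["confidence"],2),np.round(d["xy"],1),ray(s,d["xy"],z)[:2])
print(ctrl.get_state())
E
```

```text
top [0.3254 0.0441 0.9908] 492.8674928158379 [[-0.0138 -0.9999  0.009 ]
 [-0.9863  0.0121 -0.1646]
 [ 0.1645 -0.0111 -0.9863]]
probe_large 0.79 [201.6 218.1] [0.5293 0.282 ]
probe_medium 0.76 [249.9 273.3] [0.417  0.1838]
probe_medium 0.72 [311.6 220.1] [0.5226 0.0611]
probe_medium 0.61 [265.8 228. ] [0.5076 0.1531]
probe_small 0.77 [126.2 239.2] [0.4882 0.4307]
probe_small 0.54 [168.6 218.2] [0.5299 0.3481]
probe_small 0.53 [174.1 175.4] [0.6188 0.3404]
probe_angle 0.54 [232.3 221.4] [0.5218 0.2203]
probe_angle 0.35 [409.7 218. ] [ 0.5246 -0.1368]
foam_large 0.81 [468.5 226.4] [ 0.5092 -0.2602]
foam_medium 0.62 [412.3 218.5] [ 0.5271 -0.1454]
foam_small 0.71 [502.5 233.5] [ 0.4936 -0.3291]
foam_angle 0.66 [441.8 220.4] [ 0.5224 -0.206 ]
foam_angle 0.59 [230.7 223.2] [0.5218 0.2268]
rack 0.81 [215.9 220.3] [0.5282 0.2571]
couplant 0.68 [342.  266.6] [0.4298 0.0009]
side [0.3284 0.6722 0.7931] 534.7554266917931 [[-0.9636 -0.2671 -0.0148]
 [-0.1935  0.734  -0.651 ]
 [ 0.1847 -0.6244 -0.759 ]]
probe_large 0.89 [267.7 352.4] [0.5237 0.284 ]
probe_medium 0.84 [338.9 322.4] [0.4257 0.1992]
[... 359 characters left out ...]
.3] [ 0.5412 -0.1515]
foam_small 0.75 [363.2 133.8] [ 0.4948 -0.3282]
foam_angle 0.79 [338.2 166.8] [ 0.5241 -0.2009]
rack 0.72 [276.2 342.7] [0.5202 0.254 ]
couplant 0.55 [361.8 243.7] [0.427 0.004]
{'t': 1.1, 'joint_positions': array([-1.3787,  0.3081,  1.6338,  0.    ,  1.1997, -0.0697]), 'joint_velocities': array([ 0.0003,  0.0005,  0.0007,  0.0013, -0.0016, -0.0017]), 'effort': array([ -0.0013, -41.5301, -27.7089,  -0.0002,   0.001 ,   0.    ]), 'eef_pos': array([ 0.1617, -0.6037,  0.2313]), 'tcp_rot': array([3.1147, 0.41  , 0.    ]), 'contact_force': array([0.0261, 0.4985, 0.1946]), 'ft_torque': array([-0.0312, -0.0109,  0.0215]), 'gripper_force': 0.0, 'grip_width': 0.9985068583642759}
```

View pics/top0.png

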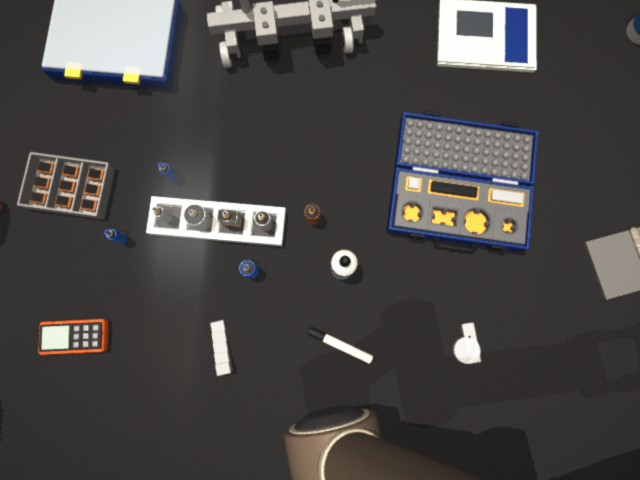

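View pics/side0.png

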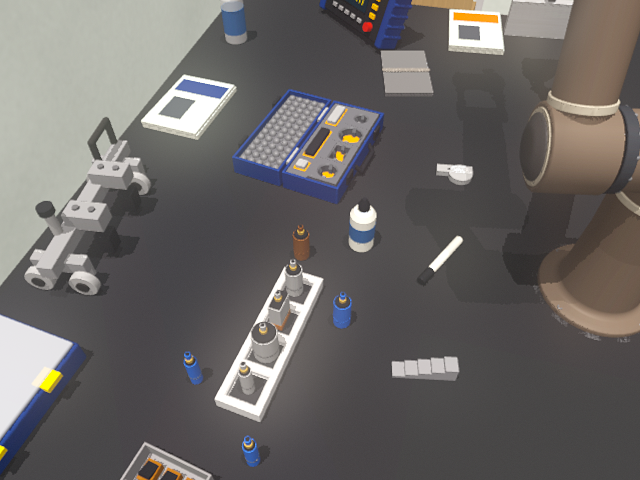

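The top picture shows the rack at (215,220). Left to right it holds small (157,213), large (195,215), angle (231,217) and medium (264,220). The case is at (460,220), with cutouts medium (411,213), angle (444,217), large (476,222) and small (508,227).
Look-alikes: blue small at (165,170) and (115,236), blue medium at (249,269) and brown medium at (312,213). I choose the four steel probes standing in the white rack. One close crop will check that.

Run:
```python
import cv2,numpy as np
a=cv2.imread("pics/top0.png")
r=cv2.resize(a[190:250,140:300],None,fx=5,fy=5,interpolation=cv2.INTER_CUBIC)
c=cv2.resize(a[190:250,382:542],None,fx=5,fy=5,interpolation=cv2.INTER_CUBIC)
cv2.imwrite("pics/crop1.png",np.vstack([r,c]))
```

```text
(no output)
```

View pics/crop1.png

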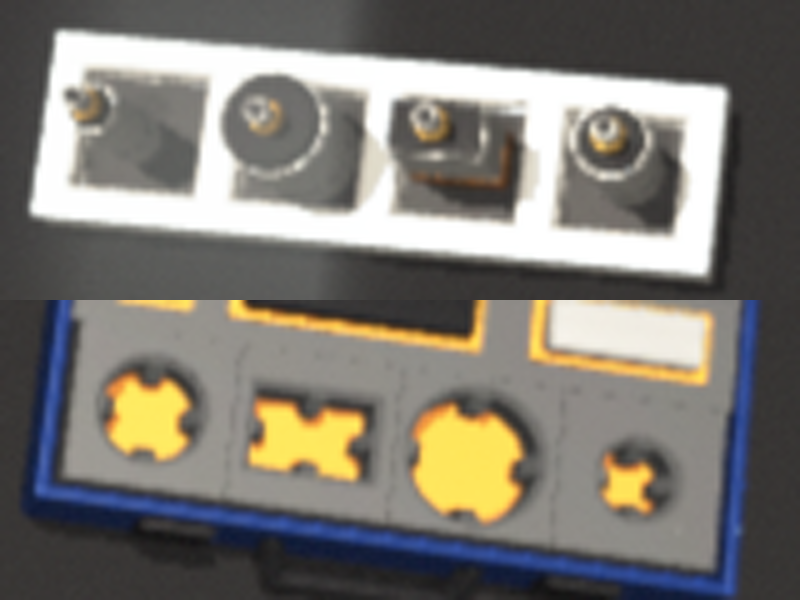

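```bash
cat > m.py <<'E'
from h import *
from scipy.optimize import minimize
np.set_printoptions(precision=4,suppress=True)
st=snapshot("top");ss=snapshot("side")
f=lambda x,y,x0,y0:((x+.5)/5-.5+x0,(y+.5)/5-.5+y0)
eye=dict(small=(97,105),large=(273,125),angle=(440,130),medium=(610,145))
for k,(x,y) in eye.items(): print("eye",k,ray(st,f(x,y,140,190),.082)[:2])
P=[]
for k,(x,y) in dict(medium=(152,108),angle=(313,134),large=(474,157),small=(638,178)).items():
    p=ray(st,f(x,y,382,190),.042)[:2];P.append(p);print("cut",k,p)
P=np.array(P);d=P[3]-P[0];print("spacing",np.linalg.norm(d)/3,"yaw",np.arctan2(d[0],-d[1]))
def hull(s,n,p,yaw):
    a=np.linspace(0,2*np.pi,40)
    r=dict(large=.021,medium=.015,small=.01).get(n)
    if r: q=np.c_[r*np.cos(a),r*np.sin(a)]
    else: q=np.array([[.011,.019],[.011,-.019],[-.011,-.019],[-.011,.019]])
    c,s_=np.cos(yaw),np.sin(yaw);q=q@np.array([[c,s_],[-s_,c]])
    pts=[proj(s,[p[0]+u,p[1]+v,z]) for u,v in q for z in(.02,.08)]
    return cv2.convexHull(np.array(pts,np.float32))
def fit(n,p0,yaw):
    res=[]
    for cam,s in(("top",st),("side",ss)):
        best=None
        for d in cut_out(cam,"probe_"+n):
            M=d["region"];yx=np.argwhere(M)
            c=yx.mean(0)[::-1];e=np.linalg.norm(c-proj(s,[*p0,.05]))
            if e<15 and(best is None or e<best[0]): best=(e,M)
        if best: res.append((cam,s,best[1]))
    def cost(p,rs):
        t=0
        for _,s,M in rs:
            h=np.zeros((480*4,640*4),np.uint8);cv2.fillPoly(h,[np.round((hull(s,n,p,yaw)+.5)*4).astype(np.int32)],1)
            x0,y0,w,hh=cv2.boundingRect(M.astype(np.uint8));y1=max(0,y0-12);x1=max(0,x0-12)
            A=cv2.resize(h[y1*4:(y0+hh+12)*4,x1*4:(x0+w+12)*4].astype(np.float32),None,fx=.25,fy=.25,interpolation=cv2.INTER_AREA)
            B=M[y1:y0+hh+12,x1:x0+w+12][:A.shape[0],:A.shape[1]]
            t+=np.abs(A-B).sum()
        return t
    out={}
    for nm,rs in [("both",res)]+[(r[0],[r]) for r in res]:
        o=minimize(cost,p0,args=(rs,),method="Nelder-Mead",options=dict(initial_simplex=np.array([p0,p0+[.008,0],p0+[0,.008]]),xatol=2e-4))
        print(n,nm,o.x,round(o.fun,1))
E
cat > m1.py <<'E'
from m import *
for k,(x,y) in eye.items(): fit(k,np.array(ray(st,f(x,y,140,190),.082)[:2]),-.1)
# side crops overlay of cut centres and row
im=ss["image"].copy();x0,y0,x1,y1=285,95,385,195
c=cv2.resize(im[y0:y1,x0:x1],None,fx=6,fy=6,interpolation=cv2.INTER_CUBIC)
R=dict(zip(range(4),(.019,None,.025,.014)))
for i,p in enumerate(P):
    q=(proj(ss,[*p,.042])-[x0,y0]+.5)*6
    cv2.circle(c,tuple(int(v) for v in q),3,(255,0,0),-1)
    if R[i]:
        ring=[(proj(ss,[p[0]+R[i]*np.cos(a),p[1]+R[i]*np.sin(a),.042])-[x0,y0]+.5)*6 for a in np.linspace(0,6.28,40)]
        cv2.polylines(c,[np.int32(ring)],True,(0,255,0),1)
cv2.imwrite("pics/sidecase.png",c[:,:,::-1])
E
python3 m1.py
```

```text
eye small [0.5313 0.3467]
eye large [0.5228 0.2804]
eye angle [0.5201 0.2178]
eye medium [0.5136 0.1539]
cut medium [ 0.5333 -0.1374]
cut angle [ 0.5221 -0.2005]
cut large [ 0.5121 -0.2635]
cut small [ 0.5029 -0.3277]
spacing 0.06421631668493587 yaw -0.1584562918759275
small both [0.5325 0.3517] 82.2
small top [0.5312 0.352 ] 16.6
small side [0.5333 0.3505] 41.4
large both [0.5257 0.2837] 113.4
large top [0.5243 0.2831] 23.7
large side [0.5263 0.2835] 59.4
angle both [0.5218 0.2217] 149.4
angle top [0.5207 0.2216] 31.2
angle side [0.523  0.2206] 105.0
medium both [0.5181 0.1541] 136.0
medium top [0.5152 0.1541] 70.6
medium side [0.5184 0.1544] 60.1
```

View pics/sidecase.png

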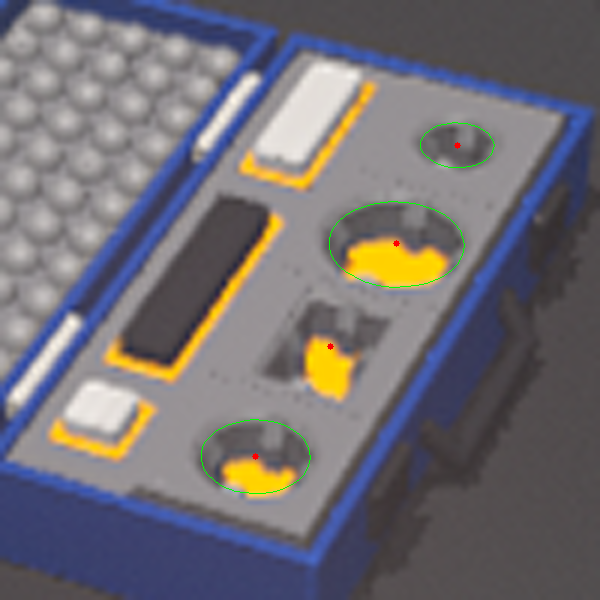

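The side crop shows that the cutout centres taken from the top view project right into the mouths: small (457,145), large (397,243), angle (330,346), medium (255,456). Both cameras agree to about 1 mm. I start with the large steel probe at about (0.5255, 0.2835).

Emit:
jog_arm([
  [[0,0,-0.122,0,0,0,0.0854],[0,0,-0.122,0,0,0,0.0854],[0,0,-0.122,0,0,0,0.0854],[0,0,-0.122,0,0,0,0.0854],[0,0,-0.122,0,0,0,0.0854],[0,0,-0.122,0,0,0,0.0854],[0,0,-0.122,0,0,0,0.0854],[0,0,-0.122,0,0,0,0.0854]],
])

```text
t: 2.27
eef_pos: [0.1617, -0.6037, 0.2313]
tcp_rot: [-2.553, -1.83, 0.0]
contact_force: [0.2, -0.2, 0.6]
grip_width: 1.005
gripper_force: 0.0
```

Emit:
jog_arm([
  [[0,0,-0.122,0,0,0,0.0854],[0,0,-0.122,0,0,0,0.0854],[0,0,0,0.038,0.0118,0,0.0854],[0,0,0,0.038,0.0118,0,0.0854],[0,0,0,0.038,0.0118,0,0.0854],[0,0,0,0.038,0.0118,0,0.0854],[0,0,0,0.038,0.0118,0,0.0854],[0,0,0,0.038,0.0118,0,0.0854]],
])

```text
t: 2.93
eef_pos: [0.2529, -0.3812, 0.2313]
tcp_rot: [2.319, 2.119, 0.0]
contact_force: [1.0, -0.6, 0.8]
grip_width: 1.003
gripper_force: 0.0
```

Emit:
jog_arm([
  [[0,0,0,0.038,0.0118,0,0.0854],[0,0,0,0.038,0.0118,0,0.0854],[0,0,0,0.038,0.0118,0,0.0854],[0,0,0,0.038,0.0118,0,0.0854],[0,0,0,0.038,0.0118,0,0.0854],[0,0,0,0.038,0.0118,0,0.0854],[0,0,0,0.038,0.0118,0,0.0854],[0,0,0,0.038,0.0118,0,0.0854]],
])

```text
t: 3.6
eef_pos: [0.374, -0.0867, 0.2318]
tcp_rot: [2.317, 2.119, 0.001]
contact_force: [-0.0, -1.2, -0.4]
grip_width: 1.0
gripper_force: 0.0
```

Emit:
jog_arm([
  [[0,0,0,0.0382,0.0118,0,0.0854],[0,0,0,0.0382,0.0118,0,0.0854],[0,0,0,0.0382,0.0118,0,0.0854],[0,0,0,0.0382,0.0118,0,0.0854],[0,0,0,0.0382,0.0118,0,0.0854],[0,0,0,0.0382,0.0118,0,0.0854],[0,0,0,0.0382,0.0118,0,0.0854],[0,0,0,0.0382,0.0118,0,0.0854]],
])

```text
t: 4.27
eef_pos: [0.4952, 0.2097, 0.2314]
tcp_rot: [2.317, 2.121, 0.001]
contact_force: [0.4, -0.3, 0.1]
grip_width: 1.004
gripper_force: 0.0
```

Emit:
jog_arm([
  [[0,0,0,0.0382,0.0118,0,0.0854],[0,0,0,0.0382,0.0118,0,0.0854],[0,0,0,0,0,0.04,0.0854],[0,0,0,0,0,0.04,0.0854],[0,0,0,0,0,0.02,0.0854],[0,0,0,0,0,0,0.0854],[0,0,0,0,0,0,0.0854],[0,0,0,0,0,0,0.0854]],
])

```text
t: 4.93
eef_pos: [0.5265, 0.282, 0.133]
tcp_rot: [2.318, 2.119, 0.005]
contact_force: [1.0, 0.1, 0.3]
grip_width: 0.997
gripper_force: 0.0
```

Run:
```python
from h import *
a=snapshot("side");b=snapshot("top")
s=a["image"][215:415,190:340];t=b["image"][140:290,130:300]
s=cv2.resize(s,(450,600));t=cv2.resize(t,(350,309))
c=np.zeros((600,800,3),np.uint8);c[:,:450]=s;c[:309,450:]=t
cv2.imwrite("pics/g1.png",c[:,:,::-1])
```

```text
(no output)
```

View pics/g1.png

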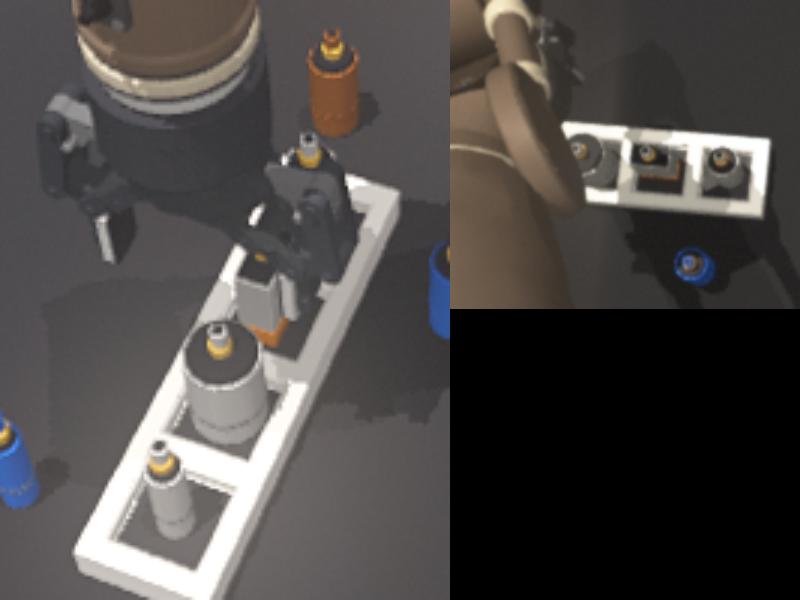

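The crop shows the gripper straddling the large probe (225,380), with room for a finger on each side. I descend and grip.

Emit:
jog_arm([
  [[0,0,0,0.0015,-0.001,0.02,0.0854],[0,0,0,0,0,0.03,0.0854],[0,0,0,0,0,0.03,0.0854],[0,0,0,0,0,0.01,0.0854],[0,0,0,0,0,0,0.0854],[0,0,0,0,0,0,0.036],[0,0,0,0,0,0,0.036],[0,0,0,0,0,0,0.036]],
])

```text
t: 5.7
eef_pos: [0.5263, 0.284, 0.0439]
tcp_rot: [2.317, 2.119, 0.007]
contact_force: [0.9, -0.6, 0.6]
grip_width: 0.604
gripper_force: 0.0
```

Emit:
jog_arm([
  [[0,0,0,0,0,0,0.03],[0,0,0,0,0,0,0.03],[0,0,0,0,0,0,0.03],[0,0,0,0,0,0,0.03],[0,0,0,0,0,0,0.03],[0,0,0,0,0,0,0.03],[0,0,0,0,0,0,0.03],[0,0,0,0,0,0,0.03]],
])

```text
t: 6.37
eef_pos: [0.526, 0.284, 0.0438]
tcp_rot: [2.317, 2.12, 0.006]
contact_force: [-0.5, -0.1, 6.3]
grip_width: 0.461
gripper_force: 61.5
```

Emit:
jog_arm([
  [[0,0,0,0,0,-0.025,0.03],[0,0,0.023,0,0,-0.04,0.03],[0,0,0.023,0,0,-0.04,0.03],[0,0,0.022,0,0,-0.04,0.03],[0,0,0,-0.02,0.0042,-0.01,0.03],[0,0,0,-0.03,0.0042,0,0.03],[0,0,0,-0.036,0.0042,0,0.03],[0,0,0,-0.036,0.0042,0,0.03]],
])

```text
t: 7.03
eef_pos: [0.5212, 0.1591, 0.1967]
tcp_rot: [2.386, 2.042, 0.001]
contact_force: [0.3, -0.2, -2.3]
grip_width: 0.463
gripper_force: 61.6
```

Emit:
jog_arm([
  [[0,0,0,-0.036,0.0042,0,0.03],[0,0,0,-0.036,0.0042,0,0.03],[0,0,0,-0.036,0.0042,0,0.03],[0,0,0,-0.036,0.0042,0,0.03],[0,0,0,-0.036,0.0042,0,0.03],[0,0,0,-0.036,0.0042,0,0.03],[0,0,0,-0.036,0.0042,0,0.03],[0,0,0,-0.036,0.0042,0,0.03]],
])

```text
t: 7.7
eef_pos: [0.5089, -0.1313, 0.1961]
tcp_rot: [-2.388, -2.04, 0.0]
contact_force: [1.1, 0.1, -2.6]
grip_width: 0.463
gripper_force: 61.6
```

Emit:
jog_arm([
  [[0,0,0,-0.036,0.0042,0,0.03],[0,0,0,-0.036,0.0042,0,0.03],[0,0,0,-0.03,0.0042,0,0.03],[0,0,0,-0.02,0.0042,0.02,0.03],[0,0,0,-0.011,0.0042,0.03,0.03],[0,0,0,0,0,0.03,0.03],[0,0,0,0,0,0.02,0.03],[0,0,0,0,0,0,0.03]],
])

```text
t: 8.37
eef_pos: [0.5049, -0.262, 0.0906]
tcp_rot: [-2.381, -2.032, 0.006]
contact_force: [-1.1, 1.0, -3.6]
grip_width: 0.467
gripper_force: 61.5
```

```bash
cat > look.py <<'E'
from h import *
import sys
np.set_printoptions(precision=4,suppress=True)
n=sys.argv[1]
a=snapshot("side");b=snapshot("top");st=ctrl.get_state()
print(st["eef_pos"],2*np.arctan2(st["tcp_rot"][1],st["tcp_rot"][0]),st["contact_force"],st["ft_torque"])
s=a["image"][70:220,270:420];t=b["image"][150:270,380:540]
c=np.zeros((600,800,3),np.uint8);c[:500,:500]=cv2.resize(s,(500,500));c[:225,500:]=cv2.resize(t,(300,225))
cv2.imwrite(f"pics/{n}.png",c[:,:,::-1])
E
python3 look.py c1
```

```text
[ 0.5088 -0.2638  0.0954] -4.869378596022711 [ 0.1978 -0.5577 -2.629 ] [ 0.0132 -0.0155 -0.0696]
```

View pics/c1.png

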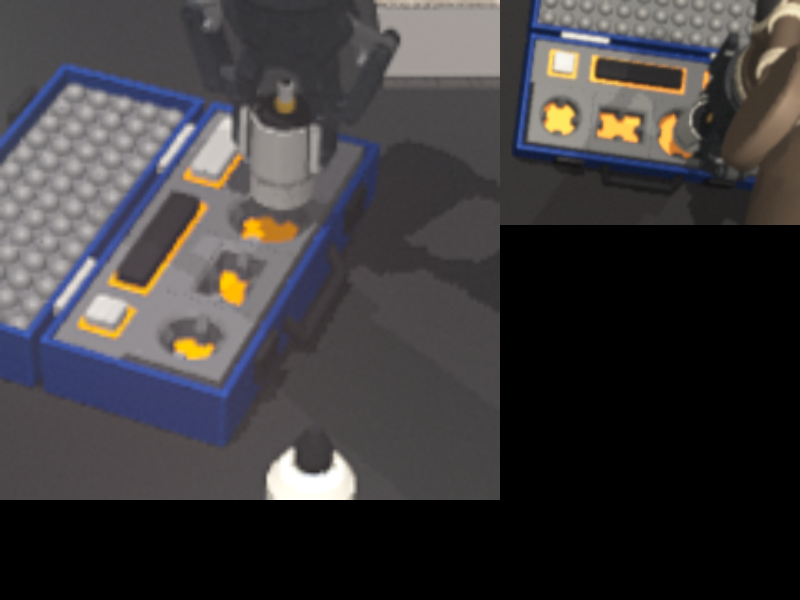

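```bash
cat > held.py <<'E'
from h import *
import sys
from scipy.optimize import minimize
np.set_printoptions(precision=4,suppress=True)
n=sys.argv[1]; yaw=float(sys.argv[2]); dz=float(sys.argv[3])
s=snapshot("side");S=ctrl.get_state();tcp=S["eef_pos"];zb=tcp[2]-dz
print("tcp",tcp,2*np.arctan2(S["tcp_rot"][1],S["tcp_rot"][0])%6.2832,S["contact_force"])
r=dict(large=.021,medium=.015,small=.01).get(n);a=np.linspace(0,6.28,40)
q=np.c_[r*np.cos(a),r*np.sin(a)] if r else np.array([[.011,.019],[.011,-.019],[-.011,-.019],[-.011,.019]])
c,t=np.cos(yaw),np.sin(yaw);q=q@np.array([[c,t],[-t,c]])
def pts(p,zs): return np.float32([proj(s,[p[0]+u,p[1]+v,zb+z]) for u,v in q for z in zs])
c0=pts(tcp[:2],(.02,)).mean(0)
D=[d for d in cut_out("side","probe_"+n) if np.linalg.norm(np.argwhere(d["region"]).mean(0)[::-1]-c0)<25]
print(len(D),[round(d["confidence"],2) for d in D])
M=D[0]["region"].astype(np.float32)
# compare only rows below pads (lower 20 mm)
def cost(p):
    h=np.zeros((1920,2560),np.uint8);cv2.fillPoly(h,[np.round((cv2.convexHull(pts(p,(.001,.022,.06)))+.5)*4).astype(np.int32)],1)
    A=cv2.resize(h.astype(np.float32),(640,480),interpolation=cv2.INTER_AREA);w=int(c0[1]);return np.abs(A-M)[w:w+40].sum()
o=minimize(cost,tcp[:2],method="Nelder-Mead",options=dict(initial_simplex=tcp[:2]+np.array([[0,0],[.006,0],[0,.006]]),xatol=2e-4))
print("probe",o.x,"minus tcp",o.x-tcp[:2],o.fun)
E
python3 held.py large -.158 .0258
```

```text
tcp [ 0.5103 -0.2646  0.097 ] 1.4140473965764326 [-0.2168 -1.3562 -2.6773]
1 [0.63]
probe [ 0.5109 -0.2649] minus tcp [ 0.0006 -0.0004] 21.125
```

Emit:
jog_arm([
  [[0,0,0,0,0,0.015,0.03],[0,0,0,0,0,0.01,0.03],[0,0,0,0,0,0.003,0.03],[0,0,0,0,0,0.003,0.03],[0,0,0,0,0,0.003,0.03],[0,0,0,0,0,0.003,0.03],[0,0,0,0,0,0,0.03],[0,0,0,0,0,0,0.03]],
])

```text
t: 9.23
eef_pos: [0.5108, -0.2642, 0.0597]
tcp_rot: [2.388, 2.039, 0.002]
contact_force: [2.7, 1.6, -3.1]
grip_width: 0.468
gripper_force: 61.8
```

Emit:
jog_arm([
  [[0,0,0,0.0007,0.001,0.002,0.03],[0,0,0,0,0,0.002,0.03],[0,0,0,0,0,0.002,0.03],[0,0,0,0,0,0.002,0.03],[0,0,0,0,0,0.002,0.03],[0,0,0,0,0,0.001,0.03],[0,0,0,0,0,0,0.03],[0,0,0,0,0,0,0.03]],
])

```text
t: 9.9
eef_pos: [0.5111, -0.2637, 0.0497]
tcp_rot: [-2.388, -2.04, -0.0]
contact_force: [-2.2, 4.8, 9.6]
grip_width: 0.465
gripper_force: 63.0
```

Emit:
jog_arm([
  [[0,0,0,0.0008,0,0.001,0.03],[0,0,0,0,0,0.001,0.03],[0,0,0,0,0,0.001,0.03],[0,0,0,0,0,0.001,0.03],[0,0,0,0,0,0,0.03],[0,0,0,0,0,0,0.03],[0,0,0,0,0,0,0.03],[0,0,0,0,0,0,0.03]],
])

```text
t: 10.57
eef_pos: [0.5112, -0.2638, 0.0496]
tcp_rot: [-2.388, -2.04, 0.002]
contact_force: [-9.5, 6.8, 30.2]
grip_width: 0.466
gripper_force: 65.3
```

Emit:
jog_arm([
  [[0,0,0,0,0,-0.003,0.03],[0,0,0,0,0,0,0.065],[0,0,0,0,0,0,0.065],[0,0,0,0,0,0,0.065],[0,0,0,0,0,0,0.065],[0,0,0,0,0,0,0.065],[0,0,0,0,0,0,0.065],[0,0,0,0,0,0,0.065]],
])

```text
t: 11.23
eef_pos: [0.5109, -0.2631, 0.0469]
tcp_rot: [-2.388, -2.04, 0.0]
contact_force: [0.3, 0.4, 1.1]
grip_width: 0.766
gripper_force: 0.0
```

```bash
python3 look.py c2
python3 - <<'E'
from h import *
s=snapshot("top")
f=lambda x,y,x0,y0:((x+.5)/5-.5+x0,(y+.5)/5-.5+y0)
for k,(x,y) in dict(medium=(152,108),angle=(313,134),large=(474,157),small=(638,178)).items():print(k,ray(s,f(x,y,382,190),.046)[:2].round(4))
E
```

```text
[ 0.511  -0.2631  0.047 ] -4.869315251009884 [-0.1515 -0.2285 -0.5232] [0.0242 0.0058 0.0157]
medium [ 0.5324 -0.1367]
angle [ 0.5212 -0.1995]
large [ 0.5113 -0.2622]
small [ 0.5021 -0.3261]
```

View pics/c2.png

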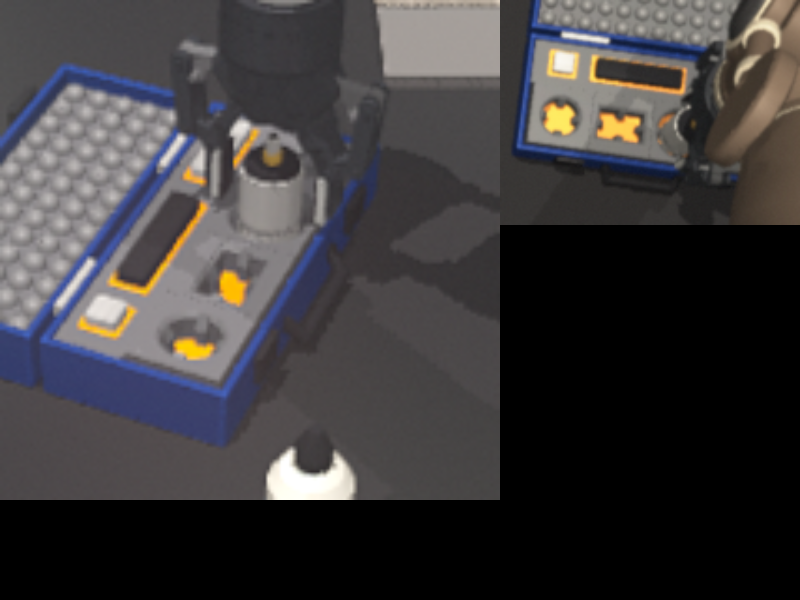

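The crop shows the large probe standing upright in its cutout (270,190) with the fingers open. I retreat and fetch the medium probe.

Emit:
jog_arm([
  [[0,0,0,0,0,-0.03,0.075],[0,0,0,0,0,-0.035,0.0854],[0,0,-0.034,0,0,-0.035,0.0854],[0,0,-0.034,0,0,-0.03,0.0854],[0,0,0,0.036,-0.0028,0,0.0854],[0,0,0,0.038,-0.0028,0,0.0854],[0,0,0,0.038,-0.0028,0,0.0854],[0,0,0,0.038,-0.0028,0,0.0854]],
])

```text
t: 12.05
eef_pos: [0.5131, -0.1115, 0.1778]
tcp_rot: [2.319, 2.118, 0.001]
contact_force: [1.4, 0.9, -0.3]
grip_width: 0.997
gripper_force: 0.0
```

Emit:
jog_arm([
  [[0,0,0,0.038,-0.0028,0,0.0854],[0,0,0,0.038,-0.0028,0,0.0854],[0,0,0,0.038,-0.0028,0,0.0854],[0,0,0,0.038,-0.0028,0,0.0854],[0,0,0,0.038,-0.0028,0,0.0854],[0,0,0,0.038,-0.0028,0,0.0854],[0,0,0,0.038,-0.0028,0.02,0.0854],[0,0,0,0,0,0.02,0.0854]],
])

```text
t: 12.72
eef_pos: [0.5192, 0.1593, 0.1397]
tcp_rot: [2.312, 2.126, 0.012]
contact_force: [0.2, -0.3, 0.0]
grip_width: 0.997
gripper_force: 0.0
```

```bash
cat > chk.py <<'E'
# after retreat: verify placed probe heights/positions via both cameras & remaining rack probes
from h import *
import sys
np.set_printoptions(precision=4,suppress=True)
S=ctrl.get_state();print("tcp",S["eef_pos"],2*np.arctan2(S["tcp_rot"][1],S["tcp_rot"][0])%6.2832)
for c in("top","side"):
    s=snapshot(c)
    for n in sys.argv[1:]:
        for d in cut_out(c,"probe_"+n)[:4]: print(c,n,round(d["confidence"],2),np.round(d["bbox"],0))
        for d in pinpoint(c,"probe_"+n)[:4]: print("   pin",c,n,round(d["confidence"],2),np.round(d["xy"],1),ray(s,d["xy"],.018)[:2],ray(s,d["xy"],.024)[:2])
E
python3 chk.py medium large
```

```text
tcp [0.5192 0.1593 0.1397] 1.486832678052712
top medium 0.71 [302. 207. 315. 225.]
   pin top medium 0.71 [313.6 220.6] [0.5215 0.0571] [0.5203 0.057 ]
   pin top medium 0.56 [410.8 215.8] [ 0.5291 -0.1392] [ 0.5278 -0.1381]
top large 0.79 [464. 206. 494. 233.]
   pin top large 0.56 [473.7 223.7] [ 0.5113 -0.2655] [ 0.5102 -0.2636]
side medium 0.75 [331. 292. 351. 326.]
side medium 0.68 [284. 260. 300. 296.]
side medium 0.61 [292. 226. 311. 263.]
   pin side medium 0.83 [299. 257.] [0.5308 0.0807] [0.5292 0.0853]
   pin side medium 0.7 [339.7 320.9] [0.425 0.196] [0.4243 0.1996]
   pin side medium 0.61 [293.3 292.7] [0.5177 0.1607] [0.5162 0.1647]
side large 0.87 [341. 110. 362. 146.]
   pin side large 0.78 [351.1 144.1] [ 0.5097 -0.2626] [ 0.5083 -0.2553]
```

Emit:
jog_arm([
  [[0,0,0,0,0,0,0.0854],[0,0,0,0,0,0,0.0854],[0,0,0,0,0,0,0.0854],[0,0,0,0,0,0.02,0.0854],[0,0,0,0,0,0.03,0.0854],[0,0,0,0,0,0.03,0.0854],[0,0,0,0,0,0.013,0.0854],[0,0,0,0,0,0,0.0854]],
])

```text
t: 13.88
eef_pos: [0.5136, 0.152, 0.0412]
tcp_rot: [-2.315, -2.118, 0.011]
contact_force: [-0.1, 0.2, -0.3]
grip_width: 1.0
gripper_force: 0.0
```

Emit:
jog_arm([
  [[0,0,0,0,0,0,0.05],[0,0,0,0,0,0,0.03],[0,0,0,0,0,0,0.02],[0,0,0,0,0,0,0.02],[0,0,0,0,0,0,0.02],[0,0,0,0,0,0,0.02],[0,0,0,0,0,0,0.02],[0,0,0,0,0,0,0.02]],
])

```text
t: 14.55
eef_pos: [0.5183, 0.1531, 0.0465]
tcp_rot: [2.317, 2.12, 0.003]
contact_force: [-0.8, -0.3, 6.3]
grip_width: 0.322
gripper_force: 58.9
```

Emit:
jog_arm([
  [[0,0,0,0,0,-0.025,0.02],[0,0,0.023,0,0,-0.04,0.02],[0,0,0.023,0,0,-0.04,0.02],[0,0,0.022,0,0,-0.04,0.02],[0,0,0,-0.02,0.006,0,0.02],[0,0,0,-0.034,0.006,0,0.02],[0,0,0,-0.034,0.006,0,0.02],[0,0,0,-0.034,0.006,0,0.02]],
])

```text
t: 15.22
eef_pos: [0.5216, 0.0276, 0.1902]
tcp_rot: [2.387, 2.042, 0.001]
contact_force: [0.3, -1.3, -1.5]
grip_width: 0.32
gripper_force: 59.5
```

Emit:
jog_arm([
  [[0,0,0,-0.034,0.006,0,0.02],[0,0,0,-0.034,0.006,0,0.02],[0,0,0,-0.034,0.006,0,0.02],[0,0,0,-0.034,0.006,0,0.02],[0,0,0,-0.02,0.006,0,0.02],[0,0,0,-0.006,0.006,0.01,0.02],[0,0,0,0,0,0.02,0.02],[0,0,0,0,0,0.03,0.02]],
])

```text
t: 15.88
eef_pos: [0.535, -0.1383, 0.1316]
tcp_rot: [2.386, 2.035, 0.006]
contact_force: [1.7, -0.2, -2.1]
grip_width: 0.323
gripper_force: 59.5
```

Emit:
jog_arm([
  [[0,0,0,0,0,0.02,0.02],[0,0,0,0,0,0.008,0.02],[0,0,0,0,0,0,0.02],[0,0,0,0,0,0,0.02],[0,0,0,0,0,0,0.02],[0,0,0,0,0,0,0.02],[0,0,0,0,0,0,0.02],[0,0,0,0,0,0,0.02]],
])

```text
t: 16.55
eef_pos: [0.5331, -0.1373, 0.1032]
tcp_rot: [2.387, 2.039, 0.002]
contact_force: [-0.1, 0.2, -2.0]
grip_width: 0.329
gripper_force: 59.5
```

```bash
python3 held.py medium -.158 .0285
```

```text
tcp [ 0.5328 -0.1373  0.1029] 1.413829336758518 [ 0.3472  0.209  -2.5168]
1 [0.77]
probe [ 0.535  -0.1382] minus tcp [ 0.0022 -0.0009] 15.25
```

Emit:
jog_arm([
  [[0,0,0,0.0008,-0.0014,0.012,0.02],[0,0,0,0,0,0.012,0.02],[0,0,0,0,0,0.004,0.02],[0,0,0,0,0,0.003,0.02],[0,0,0,0,0,0.003,0.02],[0,0,0,0,0,0.002,0.02],[0,0,0,0,0,0,0.02],[0,0,0,0,0,0,0.02]],
])

```text
t: 17.32
eef_pos: [0.5311, -0.1362, 0.066]
tcp_rot: [2.389, 2.04, 0.0]
contact_force: [-0.2, -0.2, -2.3]
grip_width: 0.326
gripper_force: 59.5
```

Emit:
jog_arm([
  [[0,0,0,0,0,0.002,0.02],[0,0,0,0,0,0.002,0.02],[0,0,0,0,0,0.002,0.02],[0,0,0,0,0,0.002,0.02],[0,0,0,0,0,0.002,0.02],[0,0,0,0,0,0,0.02],[0,0,0,0,0,0,0.02],[0,0,0,0,0,0,0.02]],
])

```text
t: 17.98
eef_pos: [0.5314, -0.1364, 0.0559]
tcp_rot: [2.388, 2.04, 0.001]
contact_force: [2.1, -2.3, -2.0]
grip_width: 0.323
gripper_force: 59.4
```

Emit:
jog_arm([
  [[0,0,0,-0.0005,0.0005,0.002,0.02],[0,0,0,0,0,0.002,0.02],[0,0,0,0,0,0.002,0.02],[0,0,0,0,0,0.002,0.02],[0,0,0,0,0,0.001,0.02],[0,0,0,0,0,0,0.02],[0,0,0,0,0,0,0.02],[0,0,0,0,0,0,0.02]],
])

```text
t: 18.65
eef_pos: [0.5318, -0.1368, 0.0523]
tcp_rot: [-2.387, -2.04, 0.002]
contact_force: [-10.0, 2.0, 31.9]
grip_width: 0.321
gripper_force: 63.7
```

Run:
```python
from h import *
s=snapshot("side")
for d in cut_out("side","probe_large")[:1]: print(d["bbox"])
for zb in(.018,.024,.030,.04): print(zb,proj(s,[.5112,-.263,zb+.084]),proj(s,[.5112,-.263,zb+.062]))
for d in cut_out("side","probe_medium")[:5]: print(d["bbox"])
c=np.vstack([cv2.resize(s["image"][95:165,320:390],(600,600),interpolation=cv2.INTER_CUBIC)])
def pt(X,col):
    q=(proj(s,X)-[320,95]+.5)*600/70;cv2.circle(c,(int(q[0]),int(q[1])),2,col,-1)
for a in np.linspace(0,6.28,60):
    for z,col in((.018,(255,0,0)),(.024,(0,255,0))):
        pt([.5112+.0205*np.cos(a),-.263+.0205*np.sin(a),z+.062],col)
    pt([.5112+.025*np.cos(a),-.263+.025*np.sin(a),.042],(255,0,255));pt([.5112+.025*np.cos(a),-.263+.025*np.sin(a),.046],(0,255,255))
cv2.imwrite("pics/z.png",c[:,:,::-1])
```

```text
[342.5, 110.3, 359.6, 145.7]
0.018 [352.00915142 112.89762205] [351.59371165 121.34062255]
0.024 [352.12456966 110.55197202] [351.70582148 119.06220968]
0.03 [352.24091563 108.18746778] [351.81881935 116.76574901]
0.04 [352.43691778 104.20410759] [352.00915142 112.89762205]
[319.7, 146.8, 333.0, 175.7]
[333.3, 291.4, 350.1, 328.5]
[292.7, 225.4, 308.9, 262.2]
```

View pics/z.png

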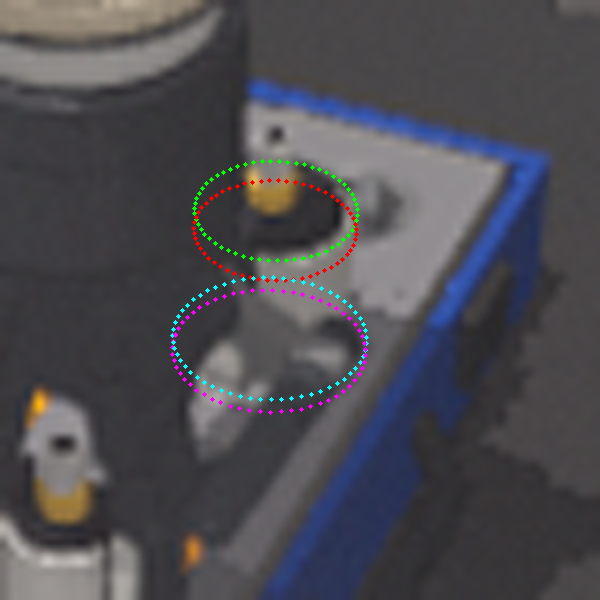

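The crop shows the large probe's shoulder and connector on the predicted outline for underside z = 0.024 (shoulder near (275,215)). Both probes stopped hard at that same height, so that is the floor. I release the medium and go for the angle probe.

Emit:
jog_arm([
  [[0,0,0,0,0,-0.004,0.02],[0,0,0,0,0,0,0.055],[0,0,0,0,0,0,0.055],[0,0,0,0,0,0,0.055],[0,0,0,0,0,0,0.055],[0,0,0,0,0,0,0.055],[0,0,0,0,0,-0.02,0.06],[0,0,0,0,0,-0.03,0.0854]],
])

```text
t: 19.47
eef_pos: [0.5276, -0.1353, 0.0974]
tcp_rot: [-2.382, -2.035, 0.008]
contact_force: [1.3, 0.5, 0.5]
grip_width: 0.825
gripper_force: 0.0
```

Emit:
jog_arm([
  [[0,0,0,0,0,-0.03,0.0854],[0,0,-0.034,0,0,-0.03,0.0854],[0,0,-0.034,0,0,-0.02,0.0854],[0,0,0,0,0,0,0.0854],[0,0,0,0,0,0,0.0854],[0,0,0,0,0,0,0.0854],[0,0,0,0,0,0,0.0854],[0,0,0,0,0,0,0.0854]],
])

```text
t: 20.13
eef_pos: [0.53, -0.1362, 0.1789]
tcp_rot: [-2.316, -2.118, 0.003]
contact_force: [-0.4, -0.3, -0.2]
grip_width: 0.995
gripper_force: 0.0
```

Run:
```python
from h import *
s=snapshot("side");t=snapshot("top")
print(ctrl.get_state()["eef_pos"])
c=np.zeros((600,800,3),np.uint8)
c[:,:500]=cv2.resize(s["image"][120:192,300:360],(500,600),interpolation=cv2.INTER_CUBIC)
c[:300,500:]=cv2.resize(t["image"][190:250,200:260],(300,300),interpolation=cv2.INTER_CUBIC)
c[300:,500:]=cv2.resize(s["image"][285:335,260:310],(300,300),interpolation=cv2.INTER_CUBIC)
cv2.imwrite("pics/m2.png",c[:,:,::-1])
for n in("angle","small"):
  for cam,q in(("top",t),("side",s)):
    for d in cut_out(cam,"probe_"+n)[:3]: print(cam,n,round(d["confidence"],2),np.round(d["bbox"],0))
```

```text
[ 0.53042755 -0.13633147  0.17940729]
top angle 0.8 [217. 212. 242. 229.]
side angle 0.8 [269. 287. 291. 330.]
top small 0.54 [154. 209. 173. 222.]
top small 0.47 [106. 232. 129. 246.]
top small 0.44 [160. 164. 174. 183.]
side small 0.77 [187. 353. 204. 386.]
side small 0.74 [244. 438. 261. 466.]
side small 0.73 [237. 362. 255. 396.]
```

View pics/m2.png

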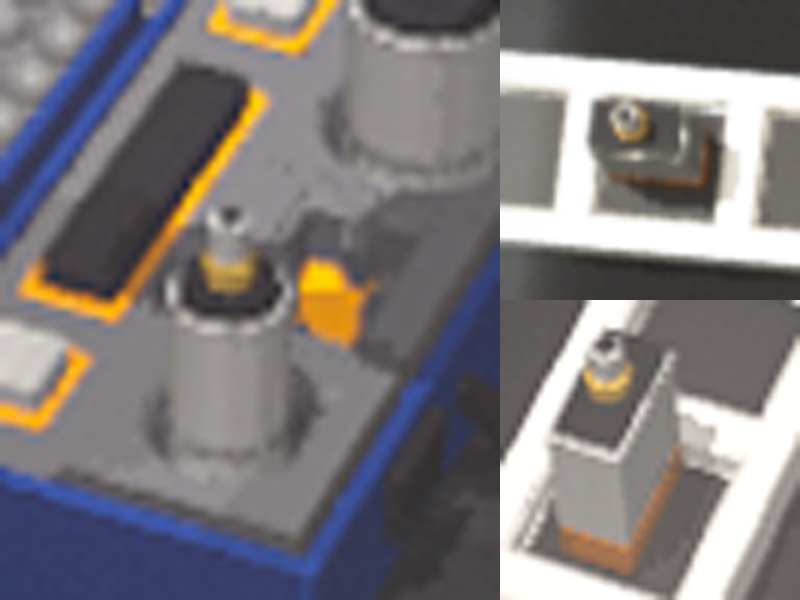

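The crop shows the medium probe upright in its cutout (230,400), and the angle probe in its pocket, roughly along the row. Going for the angle probe.

Emit:
jog_arm([
  [[0,0,0,0.02,-0.0037,0,0.0854],[0,0,0,0.036,-0.0037,0,0.0854],[0,0,0,0.036,-0.0037,0,0.0854],[0,0,0,0.036,-0.0037,0,0.0854],[0,0,0,0.036,-0.0037,0,0.0854],[0,0,0,0.036,-0.0037,0,0.0854],[0,0,0,0.036,-0.0037,0,0.0854],[0,0,0,0.036,-0.0037,0,0.0854]],
])

```text
t: 21.1
eef_pos: [0.5258, 0.1386, 0.1811]
tcp_rot: [2.318, 2.12, 0.001]
contact_force: [-0.0, 0.1, -0.4]
grip_width: 0.999
gripper_force: 0.0
```

Emit:
jog_arm([
  [[0,0,0,0.036,-0.0037,0,0.0854],[0,0,0,0.036,-0.0037,0,0.0854],[0,0,0,0.012,-0.004,0,0.0854],[0,0,0,0,0,0.02,0.0854],[0,0,0,0,0,0.02,0.0854],[0,0,0,0,0,0,0.0854],[0,0,0,0,0,0,0.0854],[0,0,0,0,0,0,0.0854]],
])

```text
t: 21.77
eef_pos: [0.5226, 0.2213, 0.1415]
tcp_rot: [2.318, 2.12, 0.001]
contact_force: [1.0, -0.5, 0.1]
grip_width: 1.002
gripper_force: 0.0
```

Emit:
jog_arm([
  [[0,0,0,0,0,0.02,0.0854],[0,0,0,0,0,0.03,0.0854],[0,0,0,0,0,0.03,0.0854],[0,0,0,0,0,0.015,0.0854],[0,0,0,0,0,0,0.0854],[0,0,0,0,0,0,0.0854],[0,0,0,0,0,0,0.05],[0,0,0,0,0,0,0.04]],
])

```text
t: 22.43
eef_pos: [0.5244, 0.2221, 0.0484]
tcp_rot: [2.317, 2.119, 0.007]
contact_force: [0.5, -0.3, 0.3]
grip_width: 0.745
gripper_force: 0.0
```

Emit:
jog_arm([
  [[0,0,0,0,0,0,0.012],[0,0,0,0,0,0,0.012],[0,0,0,0,0,0,0.012],[0,0,0,0,0,0,0.012],[0,0,0,0,0,0,0.012],[0,0,0,0,0,0,0.012],[0,0,0,0,0,0,0.012],[0,0,0,0,0,0,0.012]],
])

```text
t: 23.1
eef_pos: [0.5226, 0.2217, 0.0467]
tcp_rot: [2.318, 2.12, 0.001]
contact_force: [-2.3, 0.3, 5.3]
grip_width: 0.244
gripper_force: 59.5
```

Emit:
jog_arm([
  [[0,0,0,0,0,-0.025,0.012],[0,0,0.023,0,0,-0.04,0.012],[0,0,0.023,0,0,-0.04,0.012],[0,0,0.022,0,0,-0.04,0.012],[0,0,0,-0.02,0.005,0,0.012],[0,0,0,-0.036,0.005,0,0.012],[0,0,0,-0.036,0.005,0,0.012],[0,0,0,-0.036,0.005,0,0.012]],
])

```text
t: 23.77
eef_pos: [0.521, 0.091, 0.1904]
tcp_rot: [-2.387, -2.042, 0.001]
contact_force: [0.6, -0.2, -2.1]
grip_width: 0.246
gripper_force: 59.2
```

Emit:
jog_arm([
  [[0,0,0,-0.036,0.005,0,0.012],[0,0,0,-0.036,0.005,0,0.012],[0,0,0,-0.036,0.005,0,0.012],[0,0,0,-0.036,0.005,0,0.012],[0,0,0,-0.036,0.005,0,0.012],[0,0,0,-0.036,0.005,0,0.012],[0,0,0,-0.036,0.005,0,0.012],[0,0,0,-0.025,0.005,0,0.012]],
])

```text
t: 24.43
eef_pos: [0.5169, -0.1907, 0.19]
tcp_rot: [-2.39, -2.038, 0.002]
contact_force: [0.3, 0.5, -0.9]
grip_width: 0.253
gripper_force: 59.2
```

Emit:
jog_arm([
  [[0,0,0,-0.0116,0.0045,0.01,0.012],[0,0,0,0,0,0.03,0.012],[0,0,0,0,0,0.03,0.012],[0,0,0,0,0,0.018,0.012],[0,0,0,0,0,0,0.012],[0,0,0,0,0,0,0.012],[0,0,0,0,0,0,0.012],[0,0,0,0,0,0,0.012]],
])

```text
t: 25.1
eef_pos: [0.5223, -0.2003, 0.1046]
tcp_rot: [2.386, 2.039, 0.002]
contact_force: [0.4, 0.4, 0.0]
grip_width: 0.249
gripper_force: 59.1
```

```bash
python3 held.py angle -.158 .0287; python3 look.py c3
```

```text
tcp [ 0.5223 -0.2004  0.1048] 1.4142962603278626 [ 0.5733  0.3711 -2.2494]
1 [0.93]
probe [ 0.524 -0.203] minus tcp [ 0.0017 -0.0026] 19.9375
[ 0.5217 -0.2003  0.1043] 1.4140407427553485 [ 0.3473 -0.5262 -1.5751] [ 0.0528 -0.0285 -0.0013]
```

View pics/c3.png

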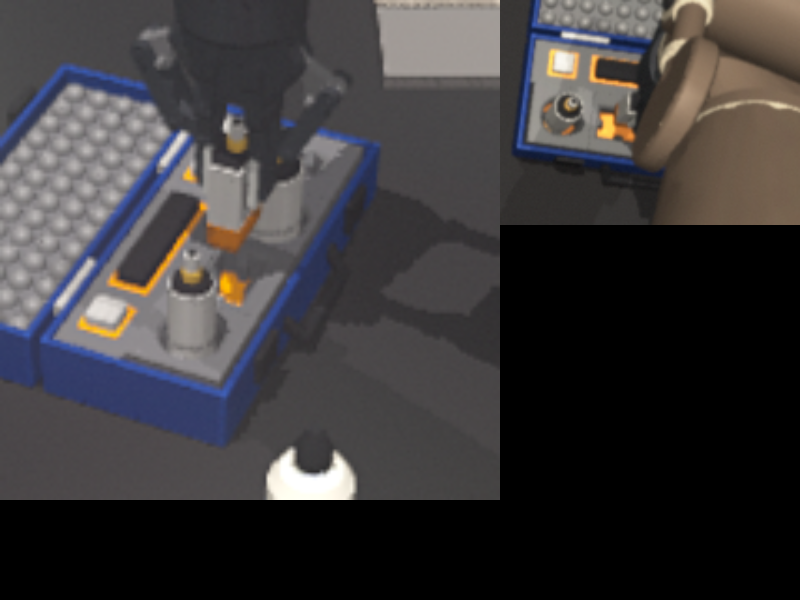

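Emit:
jog_arm([
  [[0,0,0,0.0018,0,0.012,0.012],[0,0,0,0,0,0.012,0.012],[0,0,0,0,0,0.005,0.012],[0,0,0,0,0,0.003,0.012],[0,0,0,0,0,0.003,0.012],[0,0,0,0,0,0.003,0.012],[0,0,0,0,0,0,0.012],[0,0,0,0,0,0,0.012]],
])

```text
t: 25.97
eef_pos: [0.5212, -0.1983, 0.0649]
tcp_rot: [2.389, 2.04, 0.0]
contact_force: [1.2, -0.0, -1.2]
grip_width: 0.249
gripper_force: 59.3
```

Emit:
jog_arm([
  [[0,0,0,0,0,0.002,0.012],[0,0,0,0,0,0.002,0.012],[0,0,0,0,0,0.002,0.012],[0,0,0,0,0,0.002,0.012],[0,0,0,0,0,0.001,0.012],[0,0,0,0,0,0,0.012],[0,0,0,0,0,0,0.012],[0,0,0,0,0,0,0.012]],
])

```text
t: 26.63
eef_pos: [0.5214, -0.1983, 0.0558]
tcp_rot: [2.388, 2.04, 0.001]
contact_force: [3.9, 1.1, -1.5]
grip_width: 0.248
gripper_force: 59.3
```

Emit:
jog_arm([
  [[0,0,0,0,0.0008,0.002,0.012],[0,0,0,0,0,0.002,0.012],[0,0,0,0,0,0.002,0.012],[0,0,0,0,0,0.001,0.012],[0,0,0,0,0,0.001,0.012],[0,0,0,0,0,0,0.012],[0,0,0,0,0,0,0.012],[0,0,0,0,0,0,0.012]],
])

```text
t: 27.3
eef_pos: [0.522, -0.1985, 0.0527]
tcp_rot: [-2.387, -2.04, 0.002]
contact_force: [-7.8, 3.6, 29.1]
grip_width: 0.252
gripper_force: 63.5
```

Emit:
jog_arm([
  [[0,0,0,0,0,-0.004,0.012],[0,0,0,0,0,0,0.05],[0,0,0,0,0,0,0.05],[0,0,0,0,0,0,0.05],[0,0,0,0,0,0,0.05],[0,0,0,0,0,0,0.05],[0,0,0,0,0,-0.02,0.06],[0,0,0,0,0,-0.03,0.0854]],
])

```text
t: 27.97
eef_pos: [0.5183, -0.1968, 0.0984]
tcp_rot: [-2.382, -2.035, 0.006]
contact_force: [1.0, 0.1, -0.1]
grip_width: 0.82
gripper_force: 0.0
```

Emit:
jog_arm([
  [[0,0,0,0,0,-0.03,0.0854],[0,0,-0.034,0,0,-0.03,0.0854],[0,0,-0.034,0,0,-0.02,0.0854],[0,0,0,0.02,-0.0024,0,0.0854],[0,0,0,0.037,-0.0024,0,0.0854],[0,0,0,0.037,-0.0024,0,0.0854],[0,0,0,0.037,-0.0024,0,0.0854],[0,0,0,0.037,-0.0024,0,0.0854]],
])

```text
t: 28.63
eef_pos: [0.5243, -0.0286, 0.1816]
tcp_rot: [-2.319, -2.119, 0.0]
contact_force: [0.9, 0.0, 0.2]
grip_width: 1.0
gripper_force: 0.0
```

Emit:
jog_arm([
  [[0,0,0,0.037,-0.0024,0,0.0854],[0,0,0,0.037,-0.0024,0,0.0854],[0,0,0,0.037,-0.0024,0,0.0854],[0,0,0,0.037,-0.0024,0,0.0854],[0,0,0,0.037,-0.0024,0,0.0854],[0,0,0,0.037,-0.0024,0,0.0854],[0,0,0,0.037,-0.0024,0,0.0854],[0,0,0,0.037,-0.0024,0,0.0854]],
])

```text
t: 29.3
eef_pos: [0.5315, 0.2684, 0.1814]
tcp_rot: [-2.318, -2.121, 0.001]
contact_force: [0.5, 0.1, 0.5]
grip_width: 0.999
gripper_force: 0.0
```

Emit:
jog_arm([
  [[0,0,0,0.037,-0.0024,0,0.0854],[0,0,0,0.03,-0.0024,0,0.0854],[0,0,0,0.0176,-0.0024,0,0.0854],[0,0,0,0,0,0.02,0.0854],[0,0,0,0,0,0.02,0.0854],[0,0,0,0,0,0,0.0854],[0,0,0,0,0,0,0.0854],[0,0,0,0,0,0,0.0854]],
])

```text
t: 29.97
eef_pos: [0.5326, 0.3514, 0.1422]
tcp_rot: [2.318, 2.12, 0.0]
contact_force: [0.7, 0.5, -0.4]
grip_width: 1.0
gripper_force: 0.0
```

Run:
```python
from h import *
s=snapshot("side");t=snapshot("top")
print(ctrl.get_state()["eef_pos"])
c=np.zeros((600,800,3),np.uint8)
c[:,:500]=cv2.resize(s["image"][330:450,200:300],(500,600),interpolation=cv2.INTER_CUBIC)
c[:300,500:]=cv2.resize(s["image"][100:180,310:390],(300,300),interpolation=cv2.INTER_CUBIC)
c[300:,500:]=cv2.resize(t["image"][180:260,130:210],(300,300),interpolation=cv2.INTER_CUBIC)
cv2.imwrite("pics/s1.png",c[:,:,::-1])
```

```text
[0.53336112 0.35169376 0.14338422]
```

View pics/s1.png

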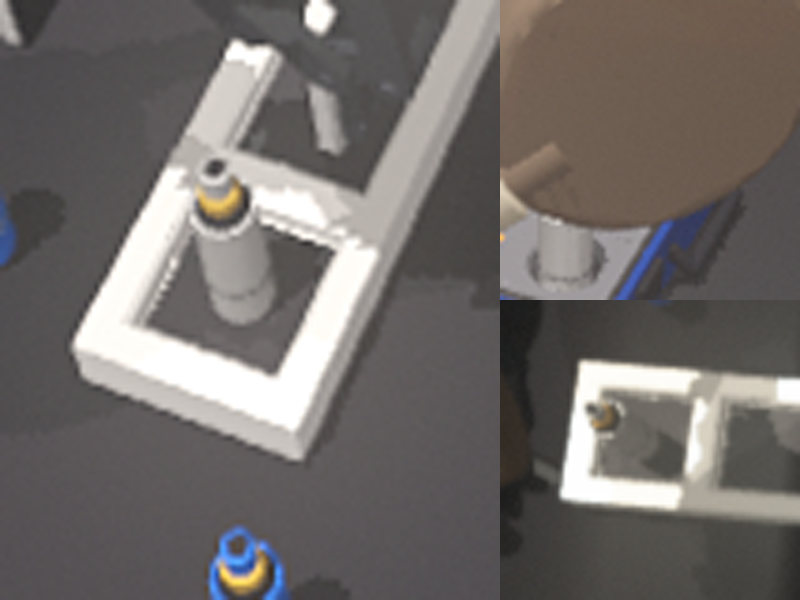

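The crop shows the small steel probe upright in the end pocket (235,250), with the blue look-alike well apart at (245,570). Descend with a narrower opening and grip.

Emit:
jog_arm([
  [[0,0,0,0,0,0.005,0.06],[0,0,0,0,0,0,0.06],[0,0,0,0,0,0.02,0.06],[0,0,0,0,0,0.03,0.06],[0,0,0,0,0,0.03,0.06],[0,0,0,0,0,0.01,0.06],[0,0,0,0,0,0,0.06],[0,0,0,0,0,0,0.05]],
])

```text
t: 30.73
eef_pos: [0.5323, 0.3514, 0.0469]
tcp_rot: [-2.318, -2.12, 0.001]
contact_force: [0.2, 0.2, 0.2]
grip_width: 0.589
gripper_force: 0.0
```

Emit:
jog_arm([
  [[0,0,0,0,0,0,0.03],[0,0,0,0,0,0,0.01],[0,0,0,0,0,0,0.01],[0,0,0,0,0,0,0.01],[0,0,0,0,0,0,0.01],[0,0,0,0,0,0,0.01],[0,0,0,0,0,0,0.01],[0,0,0,0,0,0,0.01]],
])

```text
t: 31.4
eef_pos: [0.5342, 0.3526, 0.0495]
tcp_rot: [2.317, 2.12, 0.007]
contact_force: [-0.2, -0.1, 6.0]
grip_width: 0.204
gripper_force: 59.1
```

Emit:
jog_arm([
  [[0,0,0,0,0,-0.025,0.01],[0,0,0.023,0,0,-0.04,0.01],[0,0,0.023,0,0,-0.04,0.01],[0,0,0.022,0,0,-0.04,0.01],[0,0,0,-0.02,0.0038,0,0.01],[0,0,0,-0.037,0.0038,0,0.01],[0,0,0,-0.037,0.0038,0,0.01],[0,0,0,-0.037,0.0038,0,0.01]],
])

```text
t: 32.07
eef_pos: [0.5262, 0.2187, 0.1923]
tcp_rot: [2.387, 2.042, 0.001]
contact_force: [0.1, 0.1, -1.9]
grip_width: 0.205
gripper_force: 58.7
```

Emit:
jog_arm([
  [[0,0,0,-0.037,0.0038,0,0.01],[0,0,0,-0.037,0.0038,0,0.01],[0,0,0,-0.037,0.0038,0,0.01],[0,0,0,-0.037,0.0038,0,0.01],[0,0,0,-0.037,0.0038,0,0.01],[0,0,0,-0.037,0.0038,0,0.01],[0,0,0,-0.037,0.0038,0,0.01],[0,0,0,-0.037,0.0038,0,0.01]],
])

```text
t: 32.73
eef_pos: [0.5098, -0.079, 0.192]
tcp_rot: [2.389, 2.04, 0.0]
contact_force: [0.9, 0.5, -1.9]
grip_width: 0.202
gripper_force: 58.7
```

Emit:
jog_arm([
  [[0,0,0,-0.037,0.0038,0,0.01],[0,0,0,-0.037,0.0038,0,0.01],[0,0,0,-0.037,0.0038,0,0.01],[0,0,0,-0.037,0.0038,0,0.01],[0,0,0,-0.037,0.0038,0,0.01],[0,0,0,-0.037,0.0038,0,0.01],[0,0,0,-0.016,0.0035,0,0.01],[0,0,0,-0.0094,0.0028,0.01,0.01]],
])

```text
t: 33.4
eef_pos: [0.5016, -0.3298, 0.1839]
tcp_rot: [2.388, 2.033, 0.001]
contact_force: [0.5, 0.6, -0.4]
grip_width: 0.203
gripper_force: 58.7
```

Emit:
jog_arm([
  [[0,0,0,0,0,0.03,0.01],[0,0,0,0,0,0.03,0.01],[0,0,0,0,0,0.015,0.01],[0,0,0,0,0,0,0.01],[0,0,0,0,0,0,0.01],[0,0,0,0,0,0,0.01],[0,0,0,0,0,0,0.01],[0,0,0,0,0,0,0.01]],
])

```text
t: 34.07
eef_pos: [0.502, -0.3268, 0.1089]
tcp_rot: [2.386, 2.039, 0.001]
contact_force: [1.0, -0.6, -1.3]
grip_width: 0.207
gripper_force: 58.8
```

```bash
python3 held.py small -.158 .0305; python3 look.py c4
```

```text
tcp [ 0.5018 -0.3268  0.1087] 1.4140518951467824 [-0.0431  0.3359 -0.8533]
1 [0.68]
probe [ 0.5035 -0.3333] minus tcp [ 0.0017 -0.0065] 11.0
[ 0.5011 -0.3266  0.1078] 1.4137855655641716 [ 0.8884  0.8409 -1.3013] [-0.0704 -0.0257 -0.0235]
```

View pics/c4.png

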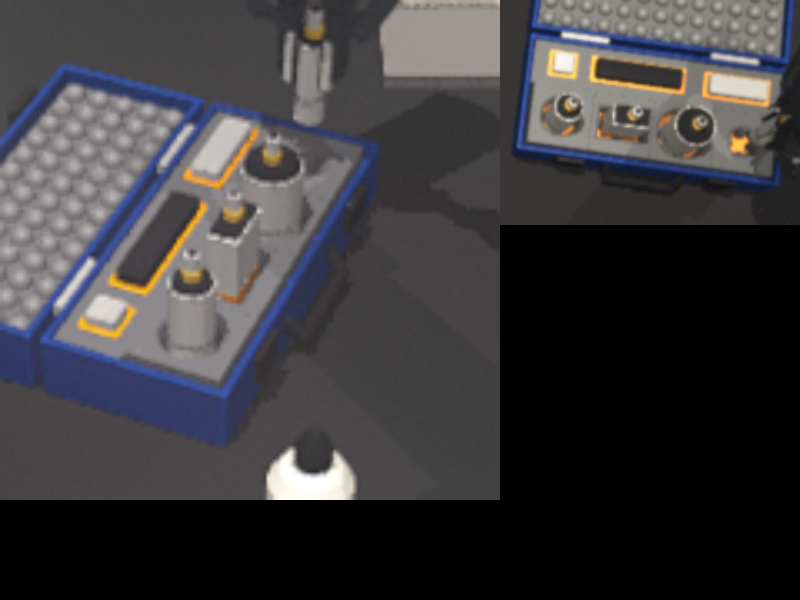

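Emit:
jog_arm([
  [[0,0,0,0.0035,0.0005,0.01,0.01],[0,0,0,0,0,0.01,0.01],[0,0,0,0,0,0.006,0.01],[0,0,0,0,0,0,0.01],[0,0,0,0,0,0,0.01],[0,0,0,0,0,0,0.01],[0,0,0,0,0,0,0.01],[0,0,0,0,0,0,0.01]],
])

```text
t: 34.93
eef_pos: [0.502, -0.3232, 0.0813]
tcp_rot: [2.388, 2.04, 0.0]
contact_force: [1.0, -0.0, -1.3]
grip_width: 0.204
gripper_force: 58.8
```

```bash
python3 held.py small -.158 .029
python3 - <<'E'
from h import *
s=snapshot("side");T=ctrl.get_state()["eef_pos"];print(T)
c=cv2.resize(s["image"][95:165,330:400],(600,600),interpolation=cv2.INTER_CUBIC)
def pt(X,col):
    q=(proj(s,X)-[330,95]+.5)*600/70;cv2.circle(c,(int(q[0]),int(q[1])),1,col,-1)
for a in np.linspace(0,6.28,60):
    pt([.5015+.014*np.cos(a),-.3262+.014*np.sin(a),.046],(0,255,255));pt([.5015+.01*np.cos(a),-.3262+.01*np.sin(a),.052],(0,255,0))
    pt([.5112+.025*np.cos(a),-.263+.025*np.sin(a),.046],(255,0,255))
    pt([T[0]+.01*np.cos(a),T[1]-.0035+.01*np.sin(a),T[2]-.029],(255,0,0))
# angle probe zoom
c=np.hstack([c,np.zeros((600,200,3),np.uint8)]);c[:300,600:]=cv2.resize(s["image"][120:165,325:355],(200,300),interpolation=cv2.INTER_CUBIC)
cv2.imwrite("pics/s2.png",c[:,:,::-1])
for n,p in(("angle",(.5215,-.1995)),("large",(.511,-.263)),("medium",(.5317,-.1367))):
    for d in cut_out("side","probe_"+n)[:4]:
        b=d["bbox"];q=proj(s,[*p,.108])
        if abs((b[0]+b[2])/2-q[0])<10: print(n,"top row",b[1],[round(proj(s,[*p,z+.084])[1],1) for z in(.018,.024,.030)])
E
```

```text
tcp [ 0.502  -0.3232  0.0814] 1.413728696186722 [-0.8021 -0.1105 -1.3672]
1 [0.53]
probe [ 0.5036 -0.3276] minus tcp [ 0.0016 -0.0045] 12.0625
[ 0.50191069 -0.32310864  0.08130665]
angle top row 125.4 [np.float64(130.2), np.float64(127.8), np.float64(125.4)]
large top row 112.5 [np.float64(112.9), np.float64(110.6), np.float64(108.2)]
large top row 88.3 [np.float64(112.9), np.float64(110.6), np.float64(108.2)]
medium top row 157.5 [np.float64(148.4), np.float64(146.1), np.float64(143.7)]
medium top row 145.5 [np.float64(148.4), np.float64(146.1), np.float64(143.7)]
```

View pics/s2.png

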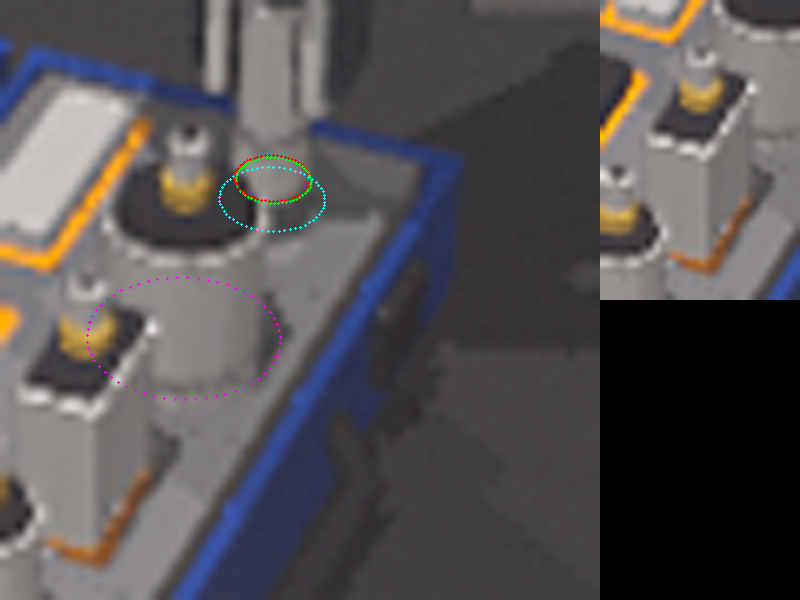

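Run:
```python
from h import *
s=snapshot("side")
cut=cut_out("side","probe_angle");print([(round(d["confidence"],2),np.round(d["bbox"],1)) for d in cut])
def corners(p,yaw,z):
    c,t=np.cos(yaw),np.sin(yaw)
    return [proj(s,[p[0]+c*u-t*v,p[1]+t*u+c*v,z]).round(1).tolist() for u,v in((-.011,.019),(.011,.019),(-.011,-.019))]
print("rack obs shoulder(280,312.5) base(281.7,330.3) seam 325.8");
for z in(.018,.030,.035,.040,.080): print(z,corners((.5225,.2205),-.09,z))
print("case obs shoulder (340.6,141.8), seam row 157, lowest visible 160.5")
for zb in(.020,.024,.030): print(zb,corners((.5215,-.2),-.158,zb+.062),corners((.5215,-.2),-.158,zb+.018))
# try fit of bottom height with the silhouette of the top part
M=cut[0]["region"];print("mask rows",np.where(M.any(1))[0][[0,-1]])
print("mouth near corner z .046/.042",proj(s,[.5215-.015*.987+.023*.157,-.2+.023*.987+.015*.157,.046]),proj(s,[.5215-.015*.987+.023*.157,-.2+.023*.987+.015*.157,.042]))
```

```text
[(0.56, array([334.6, 127.3, 348.2, 157.2]))]
rack obs shoulder(280,312.5) base(281.7,330.3) seam 325.8
0.018 [[282.0, 331.3], [269.9, 327.3], [290.6, 313.1]]
0.03 [[281.5, 327.5], [269.3, 323.5], [290.3, 309.2]]
0.035 [[281.4, 325.9], [269.1, 321.9], [290.1, 307.6]]
0.04 [[281.2, 324.3], [268.9, 320.3], [290.0, 306.0]]
0.08 [[279.7, 310.8], [266.9, 306.8], [288.8, 292.2]]
case obs shoulder (340.6,141.8), seam row 157, lowest visible 160.5
0.02 [[341.5, 144.4], [331.7, 141.7], [348.4, 133.8]] [[341.0, 160.7], [331.5, 157.9], [347.7, 150.0]]
0.024 [[341.6, 142.9], [331.8, 140.2], [348.5, 132.3]] [[341.0, 159.2], [331.5, 156.5], [347.8, 148.6]]
0.03 [[341.7, 140.6], [331.8, 137.9], [348.6, 130.0]] [[341.1, 157.1], [331.6, 154.3], [347.9, 146.4]]
mask rows [128 159]
mouth near corner z .046/.042 [342.11438722 159.41409569] [342.06362119 160.86015481]
```

The crop shows the small probe's foot at (273,180), right where predicted and over the cutout mouth (273,200). The angle probe at (95,480) still shows an amber edge, so it is about 5 mm short of home and I will press it again afterwards. The small probe goes in first.

Emit:
jog_arm([
  [[0,0,0,0.0003,-0.0003,0.004,0.01],[0,0,0,0,0,0.003,0.01],[0,0,0,0,0,0.003,0.01],[0,0,0,0,0,0.003,0.01],[0,0,0,0,0,0.003,0.01],[0,0,0,0,0,0.003,0.01],[0,0,0,0,0,0.002,0.01],[0,0,0,0,0,0,0.01]],
])

```text
t: 36.0
eef_pos: [0.5017, -0.3229, 0.0597]
tcp_rot: [2.388, 2.04, 0.0]
contact_force: [0.9, -1.0, -1.2]
grip_width: 0.207
gripper_force: 58.7
```

Emit:
jog_arm([
  [[0,0,0,0,0,0.002,0.01],[0,0,0,0,0,0.002,0.01],[0,0,0,0,0,0.001,0.01],[0,0,0,0,0,0.001,0.01],[0,0,0,0,0,0.001,0.01],[0,0,0,0,0,0,0.01],[0,0,0,0,0,0,0.01],[0,0,0,0,0,0,0.01]],
])

```text
t: 36.67
eef_pos: [0.5019, -0.323, 0.0554]
tcp_rot: [2.388, 2.04, -0.0]
contact_force: [-3.3, 1.1, 12.9]
grip_width: 0.205
gripper_force: 60.6
```

Emit:
jog_arm([
  [[0,0,0,0,0,0.001,0.01],[0,0,0,0,0,0.001,0.01],[0,0,0,0,0,0.001,0.01],[0,0,0,0,0,0,0.01],[0,0,0,0,0,0,0.01],[0,0,0,0,0,0,0.01],[0,0,0,0,0,0,0.01],[0,0,0,0,0,0,0.01]],
])

```text
t: 37.33
eef_pos: [0.5021, -0.3233, 0.0553]
tcp_rot: [2.388, 2.041, -0.001]
contact_force: [-7.8, 2.8, 28.1]
grip_width: 0.206
gripper_force: 62.4
```

Emit:
jog_arm([
  [[0,0,0,0,0,-0.004,0.01],[0,0,0,0,0,0,0.05],[0,0,0,0,0,0,0.05],[0,0,0,0,0,0,0.05],[0,0,0,0,0,0,0.05],[0,0,0,0,0,0,0.05],[0,0,0,0,0,-0.02,0.06],[0,0,0,0,0,-0.03,0.0854]],
])

```text
t: 38.0
eef_pos: [0.4983, -0.3201, 0.1]
tcp_rot: [-2.382, -2.034, 0.003]
contact_force: [-0.6, 0.1, -0.0]
grip_width: 0.833
gripper_force: 0.0
```

Emit:
jog_arm([
  [[0,0,0,0,0,-0.04,0.0854],[0,0,0,0,0,-0.04,0.0854],[0,0,0,0,0,-0.02,0.0854],[0,0,0,-0.02,0,0,0.0854],[0,0,0,-0.04,0,0,0.0854],[0,0,0,-0.04,0,0,0.0854],[0,0,0,-0.04,0,0,0.0854],[0,0,0,-0.02,0,0,0.0854]],
])

```text
t: 38.67
eef_pos: [0.4752, -0.4848, 0.2036]
tcp_rot: [2.389, 2.037, -0.003]
contact_force: [0.4, 0.4, 0.8]
grip_width: 1.0
gripper_force: 0.0
```

Run:
```python
from h import *
s=snapshot("side");t=snapshot("top");save(s,"sideF");save(t,"topF");T=ctrl.get_state()["eef_pos"];print(T)
pos=dict(medium=(.5317,-.1367),angle=(.5215,-.1985),large=(.511,-.263),small=(.502,-.3262))
for n,p in pos.items():
    for cam,q in(("side",s),("top",t)):
        for d in cut_out(cam,"probe_"+n):
            b=d["bbox"];e=proj(q,[*p,.07])
            if abs((b[0]+b[2])/2-e[0])<10 and abs((b[1]+b[3])/2-e[1])<12: print(cam,n,np.round(b,1),"pred top row",[round(proj(q,[*p,z+.084])[1],1) for z in(.018,.024,.030)])
c=np.zeros((600,800,3),np.uint8)
c[:,:500]=cv2.resize(s["image"][105:177,310:370],(500,600),interpolation=cv2.INTER_CUBIC)
c[:300,500:]=cv2.resize(t["image"][195:245,420:470],(300,300),interpolation=cv2.INTER_CUBIC)
c[300:,500:]=cv2.resize(t["image"][190:250,395:530],(300,300),interpolation=cv2.INTER_CUBIC)
cv2.imwrite("pics/f.png",c[:,:,::-1])
```

```text
[ 0.47504651 -0.48429874  0.20317359]
side medium [321.3 146.3 332.8 176.3] pred top row [np.float64(148.4), np.float64(146.1), np.float64(143.7)]
top medium [403.5 202.5 425.7 218.8] pred top row [np.float64(205.0), np.float64(204.3), np.float64(203.5)]
side angle [331.5 122.9 348.6 159.7] pred top row [np.float64(130.4), np.float64(128.1), np.float64(125.7)]
side large [343.2 110.5 360.7 144.6] pred top row [np.float64(112.9), np.float64(110.6), np.float64(108.2)]
top large [464.7 206.4 493.6 235.2] pred top row [np.float64(215.2), np.float64(214.5), np.float64(213.8)]
side small [354.4  94.7 367.4 126.5] pred top row [np.float64(96.8), np.float64(94.4), np.float64(92.1)]
top small [502.2 217.7 523.4 232.4] pred top row [np.float64(219.6), np.float64(218.9), np.float64(218.2)]
top small [492.7 209.9 527.6 248.5] pred top row [np.float64(219.6), np.float64(218.9), np.float64(218.2)]
```

View pics/f.png

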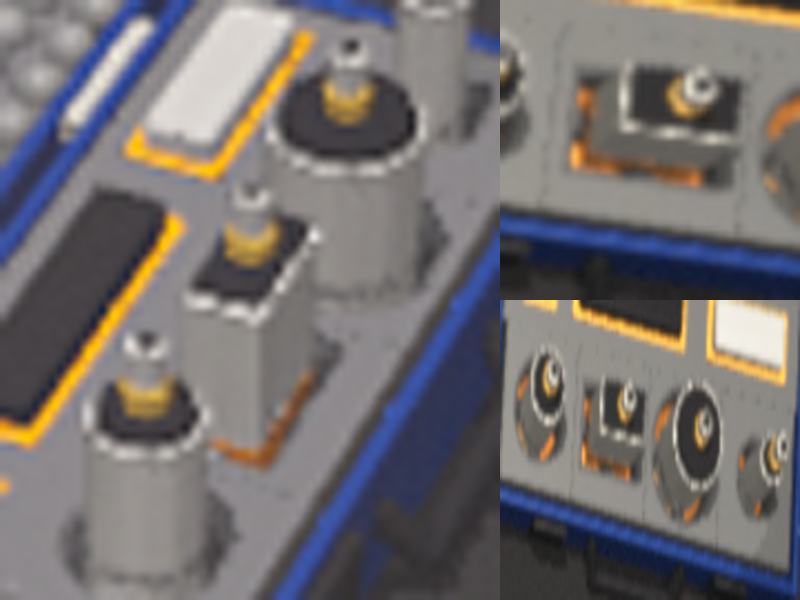

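The crop shows all four probes standing in their cutouts. Medium (147,470), large (350,200) and small (430,60) have their connector tops at the predicted "home" rows. The angle probe at (250,350) still shows a thin amber line, so I regrip it and press once more to be sure.

Emit:
jog_arm([
  [[0,0,0,0.02,0.0013,0,0.0854],[0,0,0,0.038,0,0,0.0854],[0,0,0,0.038,0,0,0.0854],[0,0,0,0.038,0,0,0.0854],[0,0,0,0.038,0,0,0.0854],[0,0,0,0.038,0,0,0.0854],[0,0,0,0.038,0,0,0.0854],[0,0,0,0.03,0,0,0.0854]],
])

```text
t: 39.83
eef_pos: [0.5211, -0.2028, 0.2042]
tcp_rot: [-2.387, -2.042, -0.001]
contact_force: [0.9, -0.0, 0.3]
grip_width: 1.001
gripper_force: 0.0
```

Emit:
jog_arm([
  [[0,0,0,0.0117,0,0,0.06],[0,0,0,0,0,0.02,0.06],[0,0,0,0,0,0.03,0.06],[0,0,0,0,0,0,0.06],[0,0,0,0,0,0,0.06],[0,0,0,0,0,0,0.06],[0,0,0,0,0,0,0.06],[0,0,0,0,0,0,0.06]],
])

```text
t: 40.5
eef_pos: [0.5242, -0.1956, 0.1557]
tcp_rot: [2.387, 2.038, 0.002]
contact_force: [-0.6, -0.6, 0.2]
grip_width: 0.702
gripper_force: 0.0
```

Emit:
jog_arm([
  [[0,0,0,-0.003,-0.002,0,0.06],[0,0,0,0,0,0.025,0.06],[0,0,0,0,0,0.03,0.06],[0,0,0,0,0,0.03,0.06],[0,0,0,0,0,0.015,0.06],[0,0,0,0,0,0,0.06],[0,0,0,0,0,0,0.06],[0,0,0,0,0,0,0.06]],
])

```text
t: 41.17
eef_pos: [0.5218, -0.1981, 0.0554]
tcp_rot: [2.387, 2.038, 0.002]
contact_force: [-0.2, -0.1, 0.5]
grip_width: 0.703
gripper_force: 0.0
```

Emit:
jog_arm([
  [[0,0,0,0,0,0,0.012],[0,0,0,0,0,0,0.012],[0,0,0,0,0,0,0.012],[0,0,0,0,0,0,0.012],[0,0,0,0,0,0,0.012],[0,0,0,0,0,0,0.012],[0,0,0,0,0,0,0.012],[0,0,0,0,0,0,0.012]],
])

```text
t: 41.83
eef_pos: [0.5215, -0.1976, 0.0546]
tcp_rot: [2.388, 2.039, 0.002]
contact_force: [0.5, 0.1, 4.4]
grip_width: 0.247
gripper_force: 60.1
```

Emit:
jog_arm([
  [[0,0,0,0,0,0.001,0.012],[0,0,0,0,0,0.001,0.012],[0,0,0,0,0,0.001,0.012],[0,0,0,0,0,0.001,0.012],[0,0,0,0,0,0,0.012],[0,0,0,0,0,0,0.012],[0,0,0,0,0,0,0.012],[0,0,0,0,0,0,0.012]],
])

```text
t: 42.5
eef_pos: [0.5217, -0.1977, 0.0545]
tcp_rot: [2.388, 2.04, 0.0]
contact_force: [-6.4, 3.4, 27.4]
grip_width: 0.246
gripper_force: 63.7
```

The probe did not move under a further 23 N, so it is hard on the floor. Release, retreat, final check and hand in.

Emit:
jog_arm([
  [[0,0,0,0,0,-0.004,0.012],[0,0,0,0,0,0,0.05],[0,0,0,0,0,0,0.05],[0,0,0,0,0,0,0.05],[0,0,0,0,0,0,0.05],[0,0,0,0,0,0,0.05],[0,0,0,0,0,-0.02,0.06],[0,0,0,0,0,-0.03,0.06]],
])

```text
t: 43.17
eef_pos: [0.517, -0.1957, 0.1004]
tcp_rot: [-2.382, -2.035, 0.006]
contact_force: [0.7, 0.1, 0.5]
grip_width: 0.701
gripper_force: 0.0
```

Emit:
jog_arm([
  [[0,0,0,0,0,-0.04,0.06],[0,0,0,0,0,-0.04,0.06],[0,0,0,0,0,-0.04,0.06],[0,0,0,0,0,-0.02,0.06],[0,0,0,0,0,0,0.06],[0,0,0,0,0,0,0.06],[0,0,0,0,0,0,0.06],[0,0,0,0,0,0,0.06]],
])

```text
t: 43.83
eef_pos: [0.519, -0.1966, 0.2414]
tcp_rot: [-2.386, -2.038, 0.003]
contact_force: [-0.0, -0.1, -0.7]
grip_width: 0.701
gripper_force: 0.0
```

Run:
```python
from h import *
s=snapshot("side")
for n in("probe_medium","probe_angle","probe_large","probe_small","couplant"):
    print(n,[np.round(d["bbox"]).tolist() for d in cut_out("side",n)])
print(ctrl.get_state()["eef_pos"],ctrl.get_state()["contact_force"])
```

```text
probe_medium [[319.0, 147.0, 334.0, 176.0], [332.0, 292.0, 349.0, 327.0], [294.0, 226.0, 309.0, 262.0]]
probe_angle [[334.0, 127.0, 348.0, 160.0]]
probe_large [[342.0, 111.0, 362.0, 145.0], [306.0, 159.0, 345.0, 187.0]]
probe_small [[246.0, 438.0, 259.0, 466.0], [355.0, 96.0, 368.0, 123.0]]
couplant [[352.0, 200.0, 376.0, 254.0]]
[ 0.52015649 -0.19714025  0.24295919] [ 0.54133476 -0.03951631  0.25080147]
```

```bash
python3 -c "
from plant import ticket
print(ticket.close_job())"
```

```text
the job is handed in; nothing more can be done
None
```

All four probes are pressed upright to the floor of their matching cutouts, the couplant bottle still stands, and the job is handed in at about 44 s; the angle probe's thin amber line stayed visible, but it did not move when I pressed it again at about 27 N.

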